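# Clear the sill, lift the sagging bolt and hold the medicine cage ajar

### The job

Take the blue scraper block and with it wipe the three broken ceramic chips off the dark sill plate in front of the medicine cage, without touching the chips with the fingers, then stand the scraper upright on the bench, off the plate, and let go of it. Then take the gate's sagging barrel bolt by its red knob, lift it over the bent lip of the keeper while pulling it back, fully clear, and draw the gate open by that knob until its free edge is about a hand's width (90 mm) from the post, not swung wide. The gate springs shut by itself, so finish while still holding the knob with the gate ajar; leave the cartons and the jar standing where they are.

Things in the scene. Friction and masses are not known exactly. Their poses are not given: they have to be found in the camera images.
- cage: White bench-top medicine cage, fixed, place and turn vary. Origin: on the bench (z = 0) under the middle of the gate opening, in the gate's mid-plane. -x points out of the front, to the robot; y runs along the shut gate. Posts 30 x 30 mm, 170 mm tall, at y = +139 mm (hinge side) and -142 mm (latch side). Gate 16 mm thick, 240 mm wide, 16 to 165 mm above the bench.
- keeper_lip (a point): Top middle of the keeper's bent lip, 131 mm above the bench. The brass keeper on the front of the latch post spans cage y -127 to -157 mm, x -15 to -41 mm, up to z = 180 mm. The lip, 6 mm thick, stands up at its gate-side edge; the bolt passes over it and its turned-down toe hangs behind it. A front guard plate stops the gate from opening until the toe is out.
- sill (a point): Centre of the top face of the dark steel sill plate fixed in front of the cage, 100 mm (cage x) by 200 mm (cage y), 12 mm high, 115 mm in front of the gate plane. Axes as the cage's. Open at the front and at both ends, so chips can be pushed off there.
- gate_hinge (a point): Point at bench height on the gate's upright hinge line, at cage x = 0, y = +120 mm.
- gate (a joint): Gate angle in rad: 0 shut, grows as the free (latch-side, -y) edge swings out of the front to cage -x; 0.37 is about 90 mm at the free edge. A spring shuts it: 0.6 N m at 0, 0.8 N m at 0.4 rad (about 4 to 6 N at the knob). Limit 1.2.
- lift (a joint): Tilt of bolt and barrel, rad: 0 = sagging (nose 0.08 below level), 0.08 level, limit 0.20. Falls back by its weight if not held up. The toe clears the lip from about 0.085; 0.10 to 0.16 is comfortable. Lifting swings the knob about the rivet: before drawing it rises 105 mm x angle and moves 60 mm x angle to cage +y (0.13: 14 mm up, 8 mm along). Under 2 N lifts it.
- rivet (a point): Pivot of the sagging barrel on the gate's front, shut: cage x = -26 mm, y = +10 mm, z = 150 mm; it turns about the cage's x axis and goes with the gate.
- bolt (a joint): Draw of the bolt along its own length in m: 0 = shot, grows to 0.045 = fully drawn, towards the hinge (cage +y). Starts at 0 to 2 mm; unlifted it stops at about 3 mm, the toe against the lip. Clear of the keeper from 0.032. Friction about 2 N; it stays where it is drawn.
- knob: Red upright cylindrical knob of the bolt, 18 mm across, 50 mm tall, on a 9 mm steel stem; origin at the centre of the red cylinder, at the start about 201 mm above the bench, 36 mm higher than the gate's top and free on all sides, at about cage x = -26 mm, y = -100 mm. Leans with the bolt. It is 105 mm from the rivet along the bolt (away from the hinge) and 60 mm above the bolt's axis.
- scraper: Scraper block standing upright on the bench to the right: black rubber foot 110 (its x) x 26 (its y) x 26 mm high, blue grip above it 90 x 22 mm up to 80 mm high. Origin: centre of the underside, z up. About 160 g. Grip it across y, 50 to 60 mm above its underside.
- jar: Bystander: white jar with red cap, 56 mm across, 90 mm tall, right of the cage. Origin: centre of the underside.
- carton_green: Bystander: white and green carton, 50 x 45 x 85 mm, left of the sill. Origin: centre of the underside.
- carton_orange: Bystander: white and orange carton, 70 x 50 x 70 mm, left of the cage. Origin: centre of the underside.
- chip1: White broken ceramic chip, about 24 x 16 mm and 9 mm thick, 12 g, lying loose on the sill plate. Origin: its middle, 4.5 mm above its underside.
- chip2: White broken ceramic chip, about 24 x 16 mm and 9 mm thick, 12 g, lying loose on the sill plate. Origin: its middle, 4.5 mm above its underside.
- chip3: White broken ceramic chip, about 24 x 16 mm and 9 mm thick, 12 g, lying loose on the sill plate. Origin: its middle, 4.5 mm above its underside.

How it is judged:
By the outcome, as a careful person would: the job done as asked, in the order asked, and still so for the second after the job is handed in, while the arm keeps its last pose, push and grip.
It also fails if it takes over 59 s, if anything falls off the work surface, if the arm or the gripper's body presses on something with over 40 N, if the wrist force passes 120 N, or if a joint passes its speed limit or range.

### The arm

A 6-joint arm with a two-finger parallel gripper is mounted at the origin on the work surface. World frame = base frame: x ahead of the robot, y to its left, z up, the work surface at z = 0. Lengths are in m, angles in rad, forces in N, time in s.
With the tool pointing down it reaches from about 0.325 to 1 m from the base axis. Payload 5.1 kg.
Tool frame: the origin (TCP) lies at the very end of the fingers, on their centre line; the grasp point (between the pads) lies 19 mm behind it; y points along the fingers, x is the direction in which the jaws open and shut, and the axes are right-handed (so a half turn about y gives the same grasp; the last joint's range is limited). The gripper opens to 85 mm and grips with 20 to 120 N. Pads are 22 mm wide; open, the fingers measure 114 mm over their backs; the gripper's body (76 mm by 85 mm) begins 54 mm behind the grasp point. The pads swing forward as they close: fully open they stand 13 mm farther back than shut.
Start: joints at [1.113, 0.124, 1.65, -0, 1.367, -0.083], TCP at [0.238, 0.605, 0.231] pointing down, gripper open.
Joint ranges: [-2.61, 2.61], [-1.02, 2.33], [0.03, 2.71], [-1.35, 4.49], [0.32, 2.68], [-2.91, 2.91]. Speed limits (rad/s): [2.57, 2.57, 3.14, 3.14, 3.14, 3.14].

### API

Orientations are given as a rotation vector (axis times angle).
In Python, from plant import telemetry, optics, job gives the robot as it stands.
- The arm moves only by the shell command python3 -m pendant 'ROWS'. ROWS is JSON, a list of rows, each a list of 5 numbers: the shift along the tool's x, y, z in units of 40 mm (1.0 is 40 mm), then the turn about the tool's y in degrees, then the opening, from -1 (shut) to 1 (fully open). A call has 1 to 12 rows; each row is the pose to reach, as a shift and turn from the pose commanded when the call began, along the tool's axes at that moment; what a row does not reach only later rows make up. A row lasts 1/12 s, in which the tool goes at most 41.7 mm and 7.16 degrees, less where a joint would pass 70% of its speed; a pose out of reach is approached as far as the arm can. A call with a gripper value outside its range is refused whole. The fingers move at their own pace and stop on an object; the grip force is fixed at half the most. Time passes only in rows, so rows that repeat a pose let the fingers close. It gives the time, the measured TCP pose, the force and the opening at its end, in the units of the state.
- telemetry.state(): the state, without advancing time (a new reading comes with each control period).
- optics.get_image(name): name is "scene" or "top" or "wrist"; returns a dict with "frame" (480x640x3 uint8, red, green, blue), "fx", "fy", "cx", "cy" (pixels), "rvec" (rotation vector, rad) and "tvec" (3), from world to camera coordinates, as OpenCV has them; the wrist camera has in their place "T_tool_cam" (4x4, takes a point from camera to tool coordinates, whose origin is the TCP and whose axes are the tool frame's). Camera axes: x right, y down, z forward; pixel columns grow to the right and rows downward; lengths in m; the calibration is good to about 2 mm. A picture is of the moment at which its call begins: read the wrist's pose just before it. There is no depth.
- job.close_job(): hands the job in, once; it reports no verdict.
The state is a dict: "time": time; "joints": joint angles; "dq": joint speeds; "tau": joint torques, N m; "tool_pos": TCP position; "ee_rot": TCP orientation; "ft_force": force on the tool from outside, world axes, zero at the start; "moment": the same for the moment, N m; "grip_width": finger opening in m.
Only numpy, scipy, OpenCV 4.12 (cv2) and the standard library are available. Lean on these libraries where they do the work, as an engineer would, in place of code of your own. Each camera call takes 0.05 s, during which the arm holds its last target. There are 200 camera calls.

## Working session

There is one attempt and no reset: what is moved stays moved. The work goes in short steps, Python scripts to look and compute and a shell command to move; the robot and the scene stay as the last step left them, time stands still between calls to the robot, and variables do not carry over. Pictures are saved under pics/ and viewed, about 8 in all and at most 12, crops included, and the job is handed in when it is done.

```bash
ls; mkdir -p pics; cat > h.py <<'E'
import numpy as np, cv2
from plant import telemetry, optics, job
from scipy.spatial.transform import Rotation as R
def snap(n,fn=None):
    s=telemetry.state(); im=optics.get_image(n)
    if fn: cv2.imwrite('pics/'+fn, im['frame'][:,:,::-1])
    if 'T_tool_cam' in im:
        T=np.eye(4);T[:3,:3]=R.from_rotvec(s['ee_rot']).as_matrix();T[:3,3]=s['tool_pos']
        W=T@np.array(im['T_tool_cam'])
    else:
        C=np.eye(4);C[:3,:3]=R.from_rotvec(np.array(im['rvec']).ravel()).as_matrix();C[:3,3]=np.array(im['tvec']).ravel()
        W=np.linalg.inv(C)
    im['W']=W
    return im
def ray(im,u,v):
    d=im['W'][:3,:3]@np.array([(u-im['cx'])/im['fx'],(v-im['cy'])/im['fy'],1]); return im['W'][:3,3],d
def onz(im,u,v,z):
    o,d=ray(im,u,v); return o+d*(z-o[2])/d[2]
def proj(im,p):
    c=np.linalg.inv(im['W'])@np.append(p,1); return im['fx']*c[0]/c[2]+im['cx'],im['fy']*c[1]/c[2]+im['cy']
def tri(a,ua,b,ub):
    o1,d1=ray(a,*ua);o2,d2=ray(b,*ub)
    t=np.linalg.lstsq(np.c_[d1,-d2],o2-o1,rcond=None)[0]
    p,q=o1+t[0]*d1,o2+t[1]*d2
    return (p+q)/2,np.linalg.norm(p-q)
def blobs(im,lo,hi,amin=30):
    hsv=cv2.cvtColor(im['frame'],cv2.COLOR_RGB2HSV)
    m=cv2.inRange(hsv,lo,hi); cs,_=cv2.findContours(m,cv2.RETR_EXTERNAL,cv2.CHAIN_APPROX_NONE)
    return [(cv2.contourArea(c),cv2.minAreaRect(c),c) for c in sorted(cs,key=cv2.contourArea,reverse=True) if cv2.contourArea(c)>=amin]
def st():
    s=telemetry.state(); Rm=R.from_rotvec(s['ee_rot']).as_matrix()
    print(round(s['time'],2),'p',np.round(s['tool_pos'],4),'F',np.round(s['ft_force'],1),'w',round(s['grip_width'],4)); print(np.round(Rm,3)); return s,Rm
E
python3 - <<'E'
from h import *
st()
for n in ('scene','top'):
    im=snap(n,n+'0.png'); print(n,np.round(im['W'],3),im['fx'])
    for nm,lo,hi in (('blue',(95,120,50),(130,255,255)),('red',(0,140,80),(8,255,255)),('dark',(0,0,0),(179,255,70))):
        for a,r,c in blobs(im,lo,hi,60)[:6]: print(nm,a,np.round(r[0],1),np.round(r[1],1),round(r[2],1))
E
```

```text
pics
0.0 p [0.2377 0.6043 0.2301] F [0.4 0.5 0.2] w 0.0853
[[ 0.366 -0.001 -0.931]
 [ 0.931 -0.002  0.366]
 [-0.002 -1.     0.   ]]
scene [[-1.    -0.005  0.025  0.568]
 [-0.022  0.655 -0.756  0.669]
 [-0.013 -0.756 -0.655  0.714]
 [ 0.     0.     0.     1.   ]] 479.71594000876235
blue 713.0 [384.5 178.2] [21.4 38.4] 85.0
blue 498.0 [612.8  81.1] [53.7 26. ] 4.5
blue 201.5 [233.3 250.6] [30.  10.9] 7.9
red 204.0 [317.  200.5] [27.  8.] 90.0
dark 12550.5 [571.5  73.5] [147. 135.] 90.0
dark 7389.5 [593.5 242. ] [182.  91.] 90.0
dark 4370.5 [369.2 318.7] [87.7 57. ] 86.8
dark 3778.5 [415.   66.5] [55. 78.] 90.0
dark 1646.0 [270.2 134.2] [35.6 55.2] 83.9
dark 1034.5 [288.7  51.8] [104.5  14.9] 86.6
top [[-0.01  -0.984  0.176  0.388]
 [-1.     0.012  0.011 -0.008]
 [-0.013 -0.176 -0.984  1.216]
 [ 0.     0.     0.     1.   ]] 547.7665834045346
blue 609.5 [ 71.9 155.7] [17.6 38.7] 4.4
blue 383.0 [465.5 315.6] [44.5 10.2] 78.7
blue 342.0 [321.5 168. ] [26. 15.] 90.0
red 393.5 [390.5 205. ] [22. 23.] 90.0
dark 6032.0 [583.1 177.5] [69.6 94.4] 77.9
dark 1581.5 [ 77.5 158. ] [115.  48.] -0.0
dark 1415.5 [272.  150.9] [140.3  25.9] 0.9
dark 811.5 [ 76.1 333.2] [  9.  124.7] 24.8
dark 484.0 [459.  317.1] [52.  15.7] 78.7
dark 473.5 [ 50.5 304.2] [25.6 56.3] 12.3
```

View pics/top0.png

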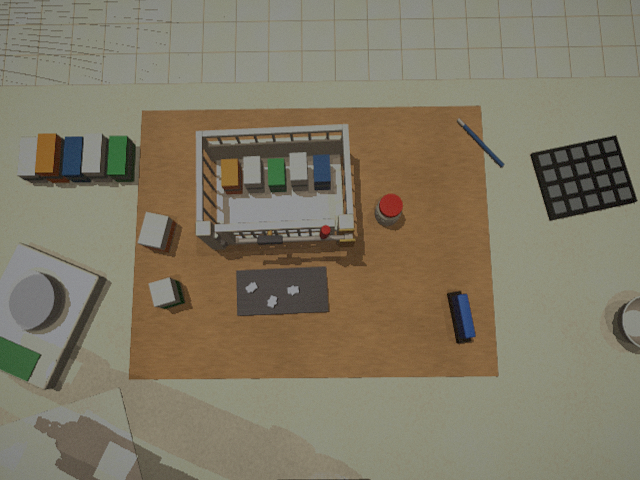

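View pics/scene0.png

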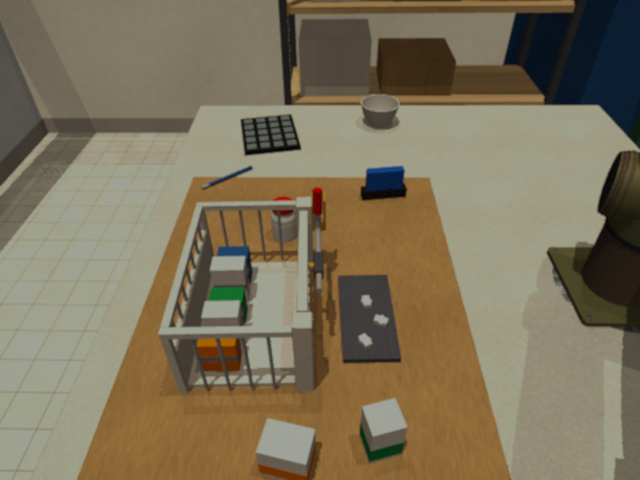

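Top view: sill at (237–328, 267–316) with three chips at (251,288), (272,301) and (293,290). Scraper at (462,316), knob (326,231), jar (390,208), cartons left at (156,232) and (166,293).

```bash
python3 - <<'E'
from h import *
t=snap('top'); s=snap('scene')
print('order check', t['frame'].shape)
# sill: dark gray low-sat inside region
roi=t['frame'][255:330,225:345]; hsv=cv2.cvtColor(roi,cv2.COLOR_RGB2HSV)
m=cv2.inRange(hsv,(0,0,0),(179,90,110)); m=cv2.morphologyEx(m,cv2.MORPH_CLOSE,np.ones((15,15)));m=cv2.morphologyEx(m,cv2.MORPH_OPEN,np.ones((7,7)))
cs,_=cv2.findContours(m,cv2.RETR_EXTERNAL,cv2.CHAIN_APPROX_NONE);c=max(cs,key=cv2.contourArea)
b=cv2.boxPoints(cv2.minAreaRect(c))+[225,255]
P=np.array([onz(t,*p,0.012) for p in b]);print('sill',np.round(b,1).tolist(),np.round(P[:,:2],3).tolist(),'ctr',P.mean(0))
for i in range(4): e=P[(i+1)%4]-P[i]; print(np.linalg.norm(e[:2]),np.degrees(np.arctan2(e[1],e[0])))
m2=cv2.inRange(hsv,(0,0,130),(179,60,255))
cs,_=cv2.findContours(m2,cv2.RETR_EXTERNAL,cv2.CHAIN_APPROX_NONE)
for c in cs:
    if cv2.contourArea(c)>20:
        r=cv2.minAreaRect(c);u=np.array(r[0])+[225,255];print('chip',u,r[1],np.round(onz(t,*u,0.0185),3))
def cen(im,lo,hi,box):
    f=im['frame'][box[1]:box[3],box[0]:box[2]];mm=cv2.inRange(cv2.cvtColor(f,cv2.COLOR_RGB2HSV),lo,hi)
    c=max(cv2.findContours(mm,cv2.RETR_EXTERNAL,cv2.CHAIN_APPROX_NONE)[0],key=cv2.contourArea);c=c+np.array([box[0],box[1]]);return c,cv2.minAreaRect(c)
kt,ks=cen(t,(0,140,60),(8,255,255),(310,215,345,245)),cen(s,(0,140,60),(8,255,255),(308,180,326,220))
print('knob',kt[1],ks[1],tri(t,kt[1][0],s,ks[1][0]))
bt,bs=cen(t,(100,120,40),(130,255,255),(440,280,490,350)),cen(s,(100,120,40),(130,255,255),(360,160,410,200))
print('scr',bt[1],bs[1],tri(t,bt[1][0],s,bs[1][0]))
bb=cv2.boxPoints(bt[1]);print(np.round([onz(t,*p,.08)[:2] for p in bb],3).tolist())
r=cv2.resize(t['frame'][200:350,200:490],None,fx=2.7,fy=2.7,interpolation=cv2.INTER_CUBIC);cv2.imwrite('pics/crop1.png',r[:,:,::-1])
E
```

```text
order check (480, 640, 3)
sill [[235.2, 269.8], [326.0, 266.0], [327.9, 311.6], [237.1, 315.4]] [[0.547, 0.189], [0.553, -0.013], [0.453, -0.016], [0.447, 0.183]] ctr [0.49994068 0.08557028 0.012     ]
0.20165324137427793 -88.28382775784293
0.10061338342704647 -178.38251439112557
0.19871001473528638 91.74315718293825
0.10074490854158308 3.2917013797291204
chip [271.61538696 300.92307663] (7.452413558959961, 10.198039054870605) [0.477 0.107 0.018]
chip [292.70588684 289.82352829] (7.761139392852783, 10.186494827270508) [0.501 0.06  0.018]
chip [251.25000191 286.75000191] (7.071067810058594, 10.60660171508789) [0.508 0.151 0.018]
knob ((324.0000305175781, 231.00003051757812), (8.485280990600586, 12.727920532226562), 45.0) ((317.0, 201.0), (28.0, 8.0), 90.0) (array([ 0.59143182, -0.00910432,  0.20266043]), np.float64(0.00467411318732785))
scr ((465.41680908203125, 315.6006774902344), (44.50282287597656, 10.279294967651367), 78.2317123413086) ((384.454345703125, 178.36041259765625), (21.87284278869629, 38.33091354370117), 85.91438293457031) (array([ 0.43628219, -0.30478714,  0.04895341]), np.float64(0.005964884329810586))
[[0.481, -0.28], [0.485, -0.301], [0.396, -0.315], [0.392, -0.294]]
```

View pics/crop1.png

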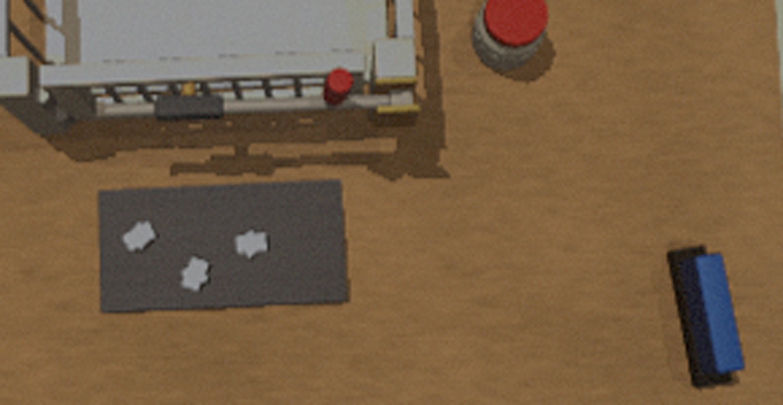

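```bash
python3 -m pendant '[[-19.2,0,-12.9,-30.5,1],[-19.2,0,-12.9,-30.5,1],[-19.2,0,-12.9,-30.5,1],[-19.2,0,-12.9,-30.5,1],[-19.2,0,-12.9,-30.5,1],[-19.2,0,-12.9,-30.5,1],[-19.2,0,-12.9,-30.5,1],[-19.2,0,-12.9,-30.5,1],[-19.2,0,-12.9,-30.5,1],[-19.2,0,-12.9,-30.5,1],[-19.2,0,-12.9,-30.5,1],[-19.2,0,-12.9,-30.5,1]]'
python3 - <<'E'
from h import *
st()
E
```

```text
time: 1.2
tool_pos: [0.3452, 0.1149, 0.2314]
ee_rot: [-1.131, -1.326, 1.324]
ft_force: [1.1, -0.1, -0.2]
grip_width: 0.0857
1.2 p [0.3452 0.1149 0.2314] F [ 1.1 -0.1 -0.2] w 0.0857
[[-0.158  0.001 -0.987]
 [ 0.987  0.    -0.158]
 [-0.    -1.    -0.001]]
```

```bash
python3 -m pendant '[[-10.55,0,-0.66,0,1],[-10.55,0,-0.66,0,1],[-10.55,0,-0.66,0,1],[-10.55,0,-0.66,0,1],[-10.55,0,-0.66,0,1],[-10.55,0,-0.66,0,1],[-10.55,0,-0.66,0,1],[-10.55,0,-0.66,0,1],[-10.55,0,-0.66,0,1],[-10.55,0,-0.66,0,1],[-10.55,1,-0.66,0,1],[-10.55,1,-0.66,0,1]]'
python3 - <<'E'
from h import *
s,Rm=st()
im=snap('wrist','w1.png')
for a,r,c in blobs(im,(100,120,40),(130,255,255),200)[:3]:
    print(a,r); print(np.round([onz(im,*p,.08)[:2] for p in cv2.boxPoints(r)],4).tolist())
print('tcp proj at .08', proj(im,np.r_[s['tool_pos'][:2],.08]))
E
```

```text
time: 2.2
tool_pos: [0.4352, -0.2965, 0.185]
ee_rot: [-1.122, -1.319, 1.32]
ft_force: [-1.5, 0.9, -3.7]
grip_width: 0.0856
2.2 p [ 0.4352 -0.2965  0.185 ] F [-1.5  0.9 -3.7] w 0.0856
[[-0.153 -0.008 -0.988]
 [ 0.988  0.006 -0.153]
 [ 0.007 -1.     0.007]]
2823.5 ((319.5, 237.0), (112.0, 27.0), 90.0)
[[0.3935, -0.3134], [0.3905, -0.2941], [0.4776, -0.2798], [0.4808, -0.301]]
tcp proj at .08 (np.float64(320.3484060207845), np.float64(239.22543183560546))
```

View pics/w1.png

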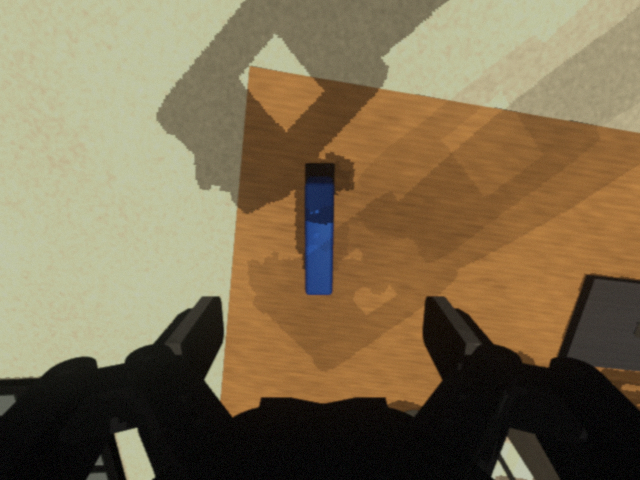

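Scraper centred under the TCP and aligned with the jaws (blob centre (319,237)). Descend and grip.

```bash
python3 -m pendant '[[0,1,0,0,1],[0,2,0,0,1],[0,3,0,0,1],[0,3.5,0,0,1],[0,3.9,0,0,1],[0,3.9,0,0,-1],[0,3.9,0,0,-1],[0,3.9,0,0,-1],[0,3.9,0,0,-1],[0,3.9,0,0,-1],[0,3.9,0,0,-1],[0,3.9,0,0,-1]]'; python3 -m pendant '[[0,0,0,0,-1],[0,0,0,0,-1],[0,0,0,0,-1],[0,-0.7,0,0,-1],[0,-1.4,0,0,-1],[0,-2,0,0,-1],[0,-2,0,0,-1],[0,-2,0,0,-1]]'
python3 -c "
from h import *
st()"
```

```text
time: 3.25
tool_pos: [0.439, -0.2969, 0.0374]
ee_rot: [-1.134, -1.325, 1.325]
ft_force: [-0.7, 1.0, 6.4]
grip_width: 0.0212
time: 3.92
tool_pos: [0.4385, -0.2967, 0.1168]
ee_rot: [-1.134, -1.325, 1.325]
ft_force: [-0.9, 0.1, -1.7]
grip_width: 0.0214
3.92 p [ 0.4385 -0.2967  0.1168] F [-0.9  0.1 -1.7] w 0.0214
[[-0.157  0.003 -0.988]
 [ 0.988 -0.002 -0.157]
 [-0.003 -1.    -0.002]]
```

```bash
python3 -m pendant '[[7.36,0,-2.85,7.3,-1],[7.36,0,-2.85,7.3,-1],[7.36,0,-2.85,7.3,-1],[7.36,0,-2.85,7.3,-1],[7.36,0,-2.85,7.3,-1],[7.36,0,-2.85,7.3,-1],[7.36,0,-2.85,7.3,-1],[7.36,0,-2.85,7.3,-1],[7.36,0,-2.85,7.3,-1],[7.36,0.7,-2.85,7.3,-1],[7.36,1.4,-2.85,7.3,-1],[7.36,1.4,-2.85,7.3,-1]]'
python3 - <<'E'
from h import *
s,_=st()
for n in ('top','scene'): snap(n,n+'1.png')
a=cv2.imread('pics/top1.png')[220:350,220:420];b=cv2.imread('pics/scene1.png')[160:380,280:480]
cv2.imwrite('pics/c2.png',np.hstack([cv2.resize(a,(400,260)),cv2.resize(b,(400,440))[:260] if 0 else cv2.resize(b,(236,260))]))
E
```

```text
time: 4.92
tool_pos: [0.498, 0.0129, 0.0518]
ee_rot: [-1.183, -1.221, 1.237]
ft_force: [-3.0, -0.3, -2.6]
grip_width: 0.0213
4.92 p [0.498  0.0129 0.0518] F [-3.  -0.3 -2.6] w 0.0213
[[-0.03  -0.014 -0.999]
 [ 1.     0.001 -0.03 ]
 [ 0.001 -1.     0.014]]
```

View pics/c2.png

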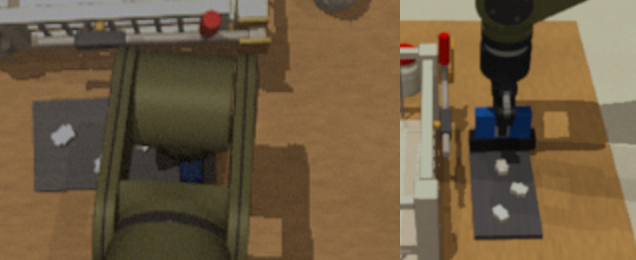

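Scraper stands across the plate's full width with all three chips to its left. Lower to contact.

```bash
python3 -m pendant '[[0,0.1,0,0,-1],[0,0.2,0,0,-1],[0,0.25,0,0,-1],[0,0.25,0,0,-1]]'; python3 -m pendant '[[0,0.05,0,0,-1],[0,0.05,0,0,-1],[0,0.05,0,0,-1]]'
```

```text
time: 5.35
tool_pos: [0.5044, 0.0124, 0.0497]
ee_rot: [-1.195, -1.231, 1.231]
ft_force: [-0.4, 0.0, -2.1]
grip_width: 0.0215
time: 5.6
tool_pos: [0.5049, 0.0124, 0.0494]
ee_rot: [-1.196, -1.232, 1.231]
ft_force: [-4.2, 0.9, 7.8]
grip_width: 0.0214
```

```bash
python3 -m pendant '[[0.2,0,0,0,-1],[0.45,0,0,0,-1],[0.7,0,0,0,-1],[0.95,0,0,0,-1],[1.2,0,0,0,-1],[1.45,0,0,0,-1],[1.7,0,0,0,-1],[1.95,0,0,0,-1],[2.2,0,0,0,-1],[2.45,0,0,0,-1],[2.7,0,0,0,-1],[2.95,0,0,0,-1]]'; python3 -m pendant '[[0.2,0,0,0,-1],[0.4,0,0,0,-1],[0.6,0,0,0,-1],[0.8,0,0,0,-1],[1.0,0,0,0,-1],[1.2,0,0,0,-1],[1.4,0,0,0,-1],[1.6,0,0,0,-1],[1.65,0,0,0,-1],[1.65,0,0,0,-1]]'
python3 - <<'E'
from h import *
s,_=st()
a=snap('scene')['frame'][220:480,290:490,::-1]
cv2.imwrite('pics/c3.png',cv2.resize(a,(400,520)))
E
```

```text
time: 6.6
tool_pos: [0.5024, 0.131, 0.0494]
ee_rot: [-1.198, -1.234, 1.232]
ft_force: [0.2, -5.5, 6.3]
grip_width: 0.0214
time: 7.43
tool_pos: [0.5001, 0.1975, 0.0493]
ee_rot: [-1.197, -1.235, 1.231]
ft_force: [0.2, -1.6, 7.0]
grip_width: 0.0213
7.43 p [0.5001 0.1975 0.0493] F [ 0.2 -1.6  7. ] w 0.0213
[[-0.032  0.003 -0.999]
 [ 0.999 -0.    -0.032]
 [-0.    -1.    -0.003]]
```

View pics/c3.png

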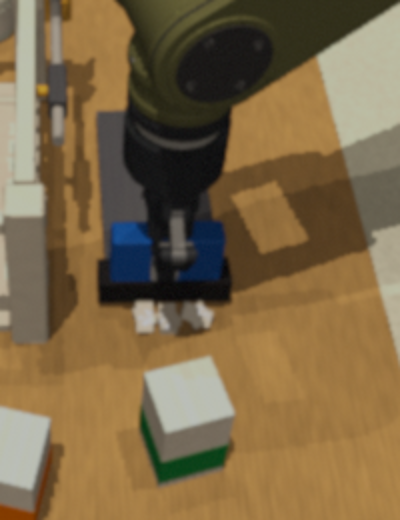

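All three chips are off the end, lying on the bench in front of the foot. Nudge a bit more, lift, go to the right.

```bash
python3 -m pendant '[[0.2,0,0,0,-1],[0.25,0,0,0,-1],[0.25,0,0,0,-1],[0.2,-0.7,0,0,-1],[0,-1.5,0,0,-1],[-0.8,-1.8,0.3,0,-1],[-1.8,-1.8,0.6,0,-1],[-2.8,-1.8,0.9,0,-1],[-3.8,-1.8,1.2,0,-1],[-4.8,-1.8,1.5,0,-1],[-5.8,-1.8,1.5,0,-1],[-6.8,-1.8,1.5,0,-1]]'; python3 -m pendant '[[-0.9,0,0,0,-1],[-1.7,0,0,0,-1],[-2.4,0,0,0,-1],[-2.5,0,0,0,-1],[-2.5,0.8,0,0,-1],[-2.5,1.6,0,0,-1],[-2.5,1.9,0,0,-1],[-2.5,1.9,0,0,-1],[-2.5,1.9,0,0,-1]]'
python3 - <<'E'
from h import *
s,_=st()
a=snap('scene')['frame'][120:,250:500,::-1]
cv2.imwrite('pics/c4.png',cv2.resize(a,None,fx=1.6,fy=1.6))
E
```

```text
time: 8.48
tool_pos: [0.4454, -0.0783, 0.1186]
ee_rot: [-1.194, -1.232, 1.231]
ft_force: [0.3, -0.4, -1.9]
grip_width: 0.0216
time: 9.23
tool_pos: [0.4496, -0.1763, 0.043]
ee_rot: [-1.193, -1.231, 1.232]
ft_force: [-0.0, 0.0, -0.8]
grip_width: 0.0211
9.23 p [ 0.4496 -0.1763  0.043 ] F [-0.   0.  -0.8] w 0.0211
[[-0.031 -0.001 -1.   ]
 [ 1.     0.001 -0.031]
 [ 0.001 -1.     0.001]]
```

View pics/c4.png

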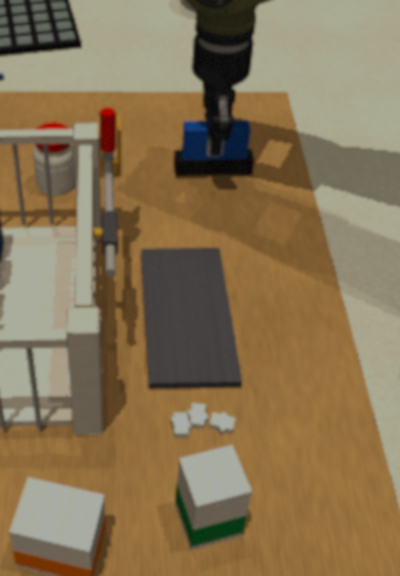

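Plate clear, chips on the bench beyond its left end. Set the scraper down.

```bash
python3 -m pendant '[[0,0.1,0,0,-1],[0,0.17,0,0,-1],[0,0.2,0,0,-1],[0,0.2,0,0,-1]]'
```

```text
time: 9.62
tool_pos: [0.4512, -0.1775, 0.0373]
ee_rot: [-1.197, -1.233, 1.231]
ft_force: [-0.8, 1.3, 5.3]
grip_width: 0.0215
```

```bash
python3 -m pendant '[[0,0,0,0,-0.3],[0,0,0,0,0],[0,0,0,0,0.3],[0,0,0,0,1],[0,0,0,0,1],[0,0,0,0,1],[0,0,0,0,1],[0,-1,0,0,1],[0,-2,0,0,1],[0,-3,0,0,1],[0,-4,0,0,1],[0,-5,0,0,1]]'
python3 - <<'E'
from h import *
s,Rm=st()
# look from above: scraper & knob in scene/top
t=snap('top','t5.png');sc=snap('scene')
def cen(im,lo,hi,box):
    f=im['frame'][box[1]:box[3],box[0]:box[2]];mm=cv2.inRange(cv2.cvtColor(f,cv2.COLOR_RGB2HSV),lo,hi)
    return max(cv2.findContours(mm,cv2.RETR_EXTERNAL,cv2.CHAIN_APPROX_NONE)[0],key=cv2.contourArea)+np.array(box[:2])
k=cen(sc,(0,140,60),(8,255,255),(308,180,326,220)); print(cv2.boundingRect(k))
cv2.imwrite('pics/c5.png',cv2.resize(sc['frame'][120:300,250:500,::-1],None,fx=2,fy=2))
E
```

```text
time: 10.62
tool_pos: [0.4495, -0.1769, 0.2372]
ee_rot: [-1.195, -1.231, 1.231]
ft_force: [0.2, -0.6, -0.8]
grip_width: 0.0858
10.62 p [ 0.4495 -0.1769  0.2372] F [ 0.2 -0.6 -0.8] w 0.0858
[[-0.03  0.   -1.  ]
 [ 1.   -0.   -0.03]
 [-0.   -1.   -0.  ]]
(312, 187, 10, 29)
```

View pics/c5.png

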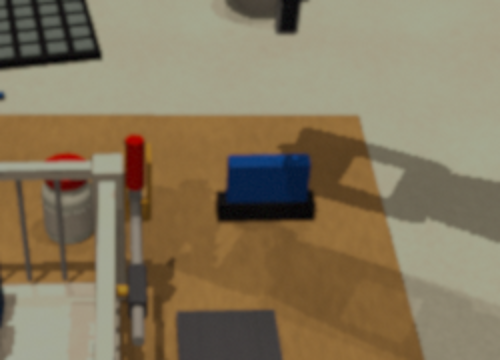

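Scraper upright, free, off the plate. Now over the knob.

```bash
python3 -m pendant '[[0,-1.25,0,7,1],[1,-1.25,-0.9,14,1],[2,-1.25,-1.8,21,1],[3,-1.25,-2.7,28,1],[4.05,-1.25,-3.7,35,1],[4.05,-1.25,-3.7,42,1],[4.05,-1.25,-3.7,49,1],[4.05,-1.25,-3.7,56,1],[4.05,-1.25,-3.7,63,1],[4.05,-1.25,-3.7,70,1],[4.05,-1.25,-3.7,77,1],[4.05,-1.25,-3.7,84,1]]'; python3 -m pendant '[[0,0,0,6,1],[0,0,0,6,1],[0,0,0,6,1]]'
python3 - <<'E'
from h import *
s,Rm=st()
im=snap('wrist','w2.png')
for a,r,c in blobs(im,(0,140,50),(8,255,255),60)[:4]:
    print(a,np.round(r[0],1),np.round(r[1],1),cv2.boundingRect(c),'top',np.round(onz(im,*r[0],.226),4))
print(proj(im,np.r_[s['tool_pos'][:2],.226]),np.round(im['W'],3))
E
```

```text
time: 11.72
tool_pos: [0.5928, -0.0105, 0.2843]
ee_rot: [-1.568, -0.113, 0.115]
ft_force: [0.4, 0.9, 1.0]
grip_width: 0.0855
time: 11.97
tool_pos: [0.5928, -0.0107, 0.2846]
ee_rot: [-1.57, -0.038, 0.04]
ft_force: [-0.0, -0.3, -0.0]
grip_width: 0.0854
11.97 p [ 0.5928 -0.0107  0.2846] F [-0.  -0.3 -0. ] w 0.0854
[[ 0.999 -0.001 -0.049]
 [ 0.049  0.     0.999]
 [-0.001 -1.     0.   ]]
1472.0 [385.  335.5] [43. 44.] (363, 314, 45, 44) top [ 0.6379 -0.0612  0.226 ]
1057.5 [320. 248.] [48. 28.] (306, 224, 29, 49) top [ 0.5913 -0.0019  0.226 ]
(np.float64(321.73099221455595), np.float64(261.43585191840236)) [[ 0.999  0.048  0.014  0.59 ]
 [ 0.05  -0.959 -0.278  0.061]
 [ 0.     0.278 -0.961  0.427]
 [ 0.     0.     0.     1.   ]]
```

View pics/w2.png

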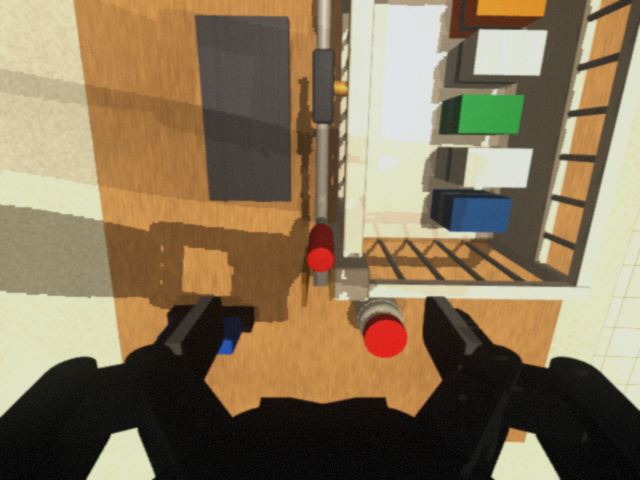

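Knob top at (320,260), within 2 mm of the TCP axis; fingers clear on either side, bolt runs up the image. Descend and grip.

```bash
python3 -m pendant '[[-0.03,0.8,0.04,0,1],[-0.03,1.5,0.04,0,1],[-0.03,2.1,0.04,0,1],[-0.03,2.5,0.04,0,1],[-0.03,2.5,0.04,0,1],[-0.03,2.5,0.04,0,-1],[-0.03,2.5,0.04,0,-1],[-0.03,2.5,0.04,0,-1],[-0.03,2.5,0.04,0,-1],[-0.03,2.5,0.04,0,-1],[-0.03,2.5,0.04,0,-1],[-0.03,2.5,0.04,0,-1]]'; python3 -m pendant '[[0,0,0,0,-1],[0,0,0,0,-1],[0,0,0,0,-1]]'
python3 -c "
from h import *
st()"
```

```text
time: 13.02
tool_pos: [0.5918, -0.0093, 0.1864]
ee_rot: [-1.571, -0.037, 0.036]
ft_force: [-1.8, -2.0, 4.0]
grip_width: 0.0164
time: 13.27
tool_pos: [0.5919, -0.0095, 0.1861]
ee_rot: [-1.571, -0.037, 0.036]
ft_force: [-1.6, -3.2, 5.1]
grip_width: 0.0169
13.27 p [ 0.5919 -0.0095  0.1861] F [-1.6 -3.2  5.1] w 0.0169
[[ 0.999  0.001 -0.047]
 [ 0.047 -0.001  0.999]
 [ 0.001 -1.    -0.001]]
```

```bash
python3 -m pendant '[[0,-0.07,0.04,0,-1],[0,-0.14,0.08,0,-1],[0,-0.21,0.12,0,-1],[0,-0.28,0.16,0,-1],[0,-0.35,0.2,0,-1],[0,-0.38,0.2,0,-1],[0,-0.38,0.2,0,-1]]'; python3 -m pendant '[[0,0,0.1,0,-1],[0,0.01,0.2,0,-1],[0,0.02,0.3,0,-1]]'; python3 -m pendant '[[0,0.01,0.1,0,-1],[0,0.02,0.2,0,-1],[0,0.02,0.3,0,-1],[0,0.03,0.4,0,-1],[0,0.04,0.5,0,-1],[0,0.04,0.6,0,-1],[0,0.05,0.7,0,-1],[0,0.05,0.75,0,-1],[0,0.05,0.75,0,-1]]'
python3 - <<'E'
from h import *
s,_=st()
a=snap('scene')['frame'][150:300,240:440,::-1]
cv2.imwrite('pics/c7.png',cv2.resize(a,None,fx=3,fy=3,interpolation=cv2.INTER_CUBIC))
E
```

```text
time: 13.85
tool_pos: [0.5907, -0.0006, 0.1998]
ee_rot: [-1.57, -0.036, 0.039]
ft_force: [-0.9, 1.6, -6.4]
grip_width: 0.0163
time: 14.1
tool_pos: [0.5904, 0.0107, 0.1995]
ee_rot: [-1.571, -0.036, 0.037]
ft_force: [-2.2, -1.7, -5.7]
grip_width: 0.0165
time: 14.85
tool_pos: [0.5893, 0.0416, 0.1978]
ee_rot: [-1.57, -0.037, 0.037]
ft_force: [-1.4, -0.0, -5.4]
grip_width: 0.0164
14.85 p [0.5893 0.0416 0.1978] F [-1.4 -0.  -5.4] w 0.0164
[[ 0.999  0.    -0.047]
 [ 0.047  0.001  0.999]
 [ 0.    -1.     0.001]]
```

View pics/c7.png

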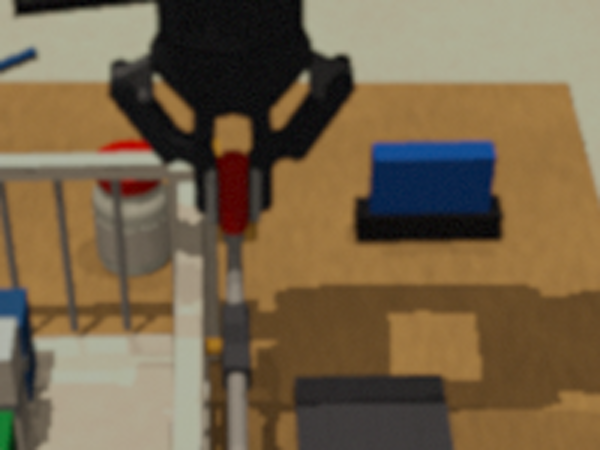

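Knob at (232,195) in the pads and drawn back ~43 mm towards the hinge. Begin to open, half the arc, and check.

```bash
python3 -m pendant '[[-0.07,0,0.02,0.9,-1],[-0.13,0,0.03,1.8,-1],[-0.19,0,0.05,2.6,-1],[-0.25,0,0.06,3.5,-1],[-0.31,0,0.08,4.4,-1],[-0.38,0,0.09,5.3,-1],[-0.44,0,0.11,6.2,-1],[-0.5,0,0.13,7.1,-1],[-0.56,0,0.15,8,-1],[-0.62,0,0.17,8.8,-1],[-0.69,0,0.19,9.7,-1],[-0.75,0,0.21,10.6,-1]]'
python3 - <<'E'
from h import *
s,Rm=st()
r=s['tool_pos'][:2]-np.array([.6108,.2096]);print('theta',np.arctan2(-.168,-.0215)-np.arctan2(r[1],r[0]),'r',np.hypot(*r),.1694)
a=.37;th=np.array([[np.cos(a),np.sin(a)],[-np.sin(a),np.cos(a)]])@[-.0215,-.168]+[.6108,.2096]-s['tool_pos'][:2]
d=Rm.T@np.r_[th,0]/.04;print('to go',d)
E
```

```text
time: 15.9
tool_pos: [0.5588, 0.0478, 0.1979]
ee_rot: [-1.568, 0.109, -0.11]
ft_force: [4.2, 0.1, -7.1]
grip_width: 0.0169
15.9 p [0.5588 0.0478 0.1979] F [ 4.2  0.1 -7.1] w 0.0169
[[ 0.99   0.     0.139]
 [-0.139 -0.     0.99 ]
 [ 0.    -1.    -0.   ]]
theta 0.18340305028617765 r 0.16998316265706667 0.1694
to go [-7.58999907e-01 -3.78985356e-04  2.21028760e-01]
```

```bash
python3 -m pendant '[[-0.07,0,0.02,0.9,-1],[-0.13,0,0.03,1.8,-1],[-0.19,0,0.05,2.6,-1],[-0.25,0,0.06,3.5,-1],[-0.31,0,0.08,4.4,-1],[-0.38,0,0.1,5.3,-1],[-0.44,0,0.12,6.2,-1],[-0.5,0,0.14,7.1,-1],[-0.56,0,0.16,8,-1],[-0.63,0,0.18,8.8,-1],[-0.69,0,0.2,9.7,-1],[-0.76,0,0.22,10.6,-1]]'; python3 -m pendant '[[0,0,0,0,-1],[0,0,0,0,-1]]'
python3 - <<'E'
from h import *
s,Rm=st()
r=s['tool_pos'][:2]-np.array([.6108,.2096]);print('theta',np.arctan2(-.168,-.0215)-np.arctan2(r[1],r[0]),'r',np.hypot(*r))
a=snap('scene')['frame'][150:480,150:450,::-1];b=snap('top')['frame'][190:330,130:490,::-1]
cv2.imwrite('pics/c8.png',np.hstack([cv2.resize(a,(400,440)),cv2.copyMakeBorder(cv2.resize(b,(400,156)),0,284,0,0,cv2.BORDER_CONSTANT)]))
E
```

```text
time: 16.9
tool_pos: [0.53, 0.0608, 0.1978]
ee_rot: [-1.556, 0.255, -0.255]
ft_force: [4.8, -3.0, -5.0]
grip_width: 0.0166
time: 17.07
tool_pos: [0.53, 0.0608, 0.1978]
ee_rot: [-1.556, 0.253, -0.254]
ft_force: [3.8, -2.6, -5.1]
grip_width: 0.0167
17.07 p [0.53   0.0608 0.1978] F [ 3.8 -2.6 -5.1] w 0.0167
[[ 0.948  0.     0.318]
 [-0.318  0.     0.948]
 [ 0.    -1.     0.   ]]
theta 0.3702408264001691 r 0.16931599550545243
```

View pics/c8.png

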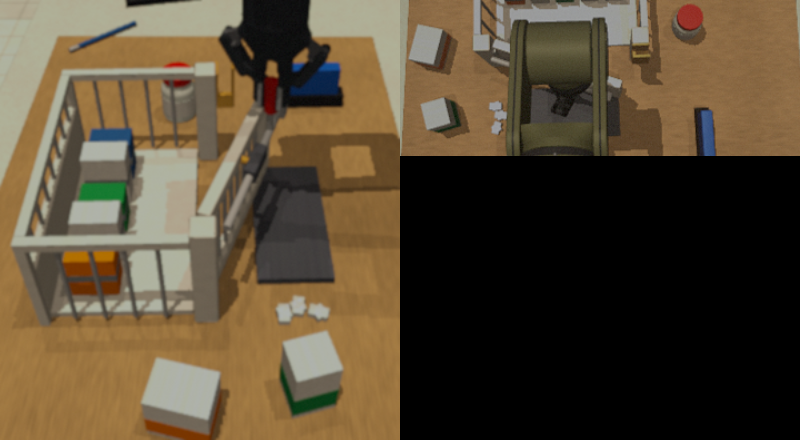

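The gate is ajar, with the knob held in the pads at (270,95). The plate is clear, the scraper is upright at (320,85), and the cartons and jar are standing. Handing in.

```bash
python3 -c "
from h import *
print(job.close_job()); st()"
```

```text
the job is handed in; nothing more can be done
None
the job is handed in; nothing more can be done
```

The whole job was carried out in the order asked, and I handed it in at about 17 s with the gripper still holding the knob and the gate ajar.

- **Chips:** One sweep of the scraper to the left pushed all three chips off the end of the sill plate. They lie on the bench short of the green carton, and the fingers did not touch them.
- **Scraper:** It stands upright and free on the bench to the right of the plate.
- **Bolt:** I gripped the knob, lifted it about 14 mm and drew the bolt about 43 mm, past the 32 mm needed to clear the keeper.
- **Gate:** From the measured tool position the opening is about 0.370 rad, roughly 89 mm at the free edge. I did not measure that gap separately in a picture.

The last picture, taken just before handing in, showed the gate ajar, the plate empty, and the scraper, both cartons and the jar standing. The wrist force then was about 7 N, steady with the gate's spring and the bolt's weight. No check failed or disagreed. The draw and gate figures come from the tool's motion, so any slip of the knob in the pads would not show in them.

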